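# Fit the plug-in module and slide the control box's hatch home

### The arm

A 6-joint arm with a two-finger parallel gripper is mounted at the origin on the work surface. World frame = base frame: x ahead of the robot, y to its left, z up, the work surface at z = 0. Lengths are in m, angles in rad, forces in N, time in s.
With the tool pointing down it reaches from about 0.375 to 0.9 m from the base axis. Payload 3.1 kg.
Tool frame: the origin (TCP) lies at the very end of the fingers, on their centre line; the grasp point (between the pads) lies 19 mm behind it; z points along the fingers, y is the direction in which the jaws open and shut (so a half turn about z gives the same grasp; the last joint's range is limited). The gripper opens to 85 mm and grips with 20 to 120 N. Pads are 22 mm wide; open, the fingers measure 114 mm over their backs; the gripper's body (76 mm by 85 mm) begins 54 mm behind the grasp point. The pads swing forward as they close: fully open they stand 13 mm farther back than shut.
Start: joints at [1.089, 0.527, 1.433, -0, 1.181, -0.178], TCP at [0.187, 0.596, 0.231] pointing down, gripper open.
Joint ranges: [-3.08, 3.08], [-0.75, 2.2], [0.22, 2.44], [-1.43, 4.57], [0, 2.65], [-2.85, 2.85]. Speed limits (rad/s): [2.79, 2.79, 3.14, 3.14, 3.14, 3.14].

### API

Orientations are given as a unit quaternion [x, y, z, w].
In Python, from station import manip gives the robot as it stands. The module is installed in compiled form; this text tells all that it offers.
- The arm moves only by the tool send_rows, never from a script. Its argument "commands" is a list of rows, each an object with "delta_pos": the shift along the world's x, y, z in cm, a list of three; "yaw": the turn about the world's z in rad. A call has 1 to 10 rows; each row shifts and turns the pose as measured when the row begins; what a row does not reach is not made up. A row lasts 1/8 s, in which the tool goes at most 62.5 mm and 10.7 degrees, less where a joint would pass 70% of its speed; a pose out of reach is approached as far as the arm can. A call is refused whole if a number of a shift passes 6.25 or a number of a turn 0.188, either way. A call with a gripper value outside its range is refused whole. "grip" is the closure, from -1 (fully open) to 1 (shut), set as the call begins (left out, the last holds). The fingers move at their own pace and stop on an object; "force" is the grip in N (left out, the last holds). Time passes only in rows, so rows that do not move let the fingers close. It gives the time, the measured TCP pose, the force and the opening at its end, in the units of the state.
- manip.sense(): the state, without advancing time (a new reading comes with each control period).
- manip.snapshot(name): name is "scene" or "top"; returns the picture (480x640x3 uint8, blue, green, red); there is no depth.
- manip.get_calibration(name): a dict with "fx", "fy", "cx", "cy" (pixels), "world_to_cam" (4x4, takes a point from world to camera coordinates). Camera axes: x right, y down, z forward; pixel columns grow to the right and rows downward; lengths in m; the calibration is good to about 2 mm. A picture is of the moment at which its call begins. get_calibration takes no time and is no camera call.
- manip.sign_off(): hands the job in, once; it reports no verdict.
The state is a dict: "t": time; "q": joint angles; "qd": joint speeds; "tau": joint torques, N m; "tcp_pos": TCP position; "tool_rot": TCP orientation; "force": force on the tool from outside, world axes, zero at the start; "ft_torque": the same for the moment, N m; "finger_gap": opening from 0.0 (shut) to 1.0 (fully open).
Only numpy, scipy, OpenCV 4.12 (cv2) and the standard library are available. Lean on these libraries where they do the work, as an engineer would, in place of code of your own. Each camera call takes 0.05 s, during which the arm holds its last target. There are 200 camera calls.

### The job

Set the loose grey plug-in module gently, flat and right way up, on the floor of the open bay of the display's control box and let go of it; then push the hatch by its upright tab along its track, through the roller catch, until it is fully closed, and press it firmly against its stops, with about 20 N, for a second. Never press on the hatch with more than 26 N, and leave the heat sink and tape roll where they are.

Things in the scene. Friction and masses are not known exactly. Their poses are not given: they have to be found in the camera images.
- box: Dark steel control box, fixed, 170 (x) x 366 (y, from -208 to 158) x 74 mm high; origin on the bench, yaw varies. Offsets below are in its frame, mm. Hatch runs along y, closing towards -y, on two bright ledges (x beyond +-55) under lips (x beyond +-60, tops at z 74). Bay at y -147 to -20; behind it (y -10 to 150) a closed deck under the open hatch; rear wall y 150 to 158, 74 high.
- bay_floor (a point): Middle of the open bay's floor: box frame (0, -85, 24), so 24 above the bench. The bay is at least 127 long (y); about 110 wide (x) between the ledges, whose tops are 62 above the bench; 150 wide below them.
- jamb: Closing end of the box: fixed dark end plate 170 wide, 74 high; origin at box frame (0, -204.5, 5), foot of the plate. In front of it stand two dark rubber-faced stop blocks, which the hatch's leading edge must meet, with two white sprung rollers (the catch) between. Blocks and rollers were set together at assembly: the faces stand anywhere from y -163 to -147, unmeasured; they are stiff.
- tongue_tip (a point): Foremost point of the round 12 mm head of the steel tongue on the hatch's leading edge: hatch frame (0, -96, 3). Over the last 9 mm before home the head is forced between the sprung rollers: the push, drag included, rises to about 6 to 11 N, then eases about 2 mm before home; there the hatch stays where it is left. A push above 15 N means that the hatch bears on the stop blocks.
- hatch: Aluminium sliding hatch, plate 136 (x) x 150 (y) x 6 mm, 0.36 to 0.59 kg, loose but captive in the track with 2 mm play each way; starts with its origin at y 45 to 65. Axes as the box's; origin at the middle of the plate's underside, 62 above the bench. Home, its origin is at y -88 to -72 in the box frame, as the stop blocks are set. Leading edge at its y -75, with a steel tongue beyond. Sliding drag 2 to 5 N.
- tab_back (a point): Middle of the rear (+y) face of the hatch's tab, the face to push on: hatch frame (0, 75, 32), 94 above the bench. The tab is an upright aluminium plate flush with the hatch's trailing edge, 60 wide (x), 10 thick (y), standing 40 above the plate (top 108 above the bench).
- module: Loose plug-in module, grey plastic block 70 (x) x 45 (y) x 26 mm with a dark 60 x 38 mm finned top, 30.5 mm high in all, brass contacts on one end, 110 to 225 g; origin at the centre of its underside. Lies upright on the bench, on the right or on the left of the box, at any yaw within +-0.6 rad.
- heatsink: Black finned heat sink, 60 x 60 x 24 mm, a bystander on the other side of the box; origin under its centre.
- tape: Roll of cream tape lying flat, 110 mm across, 24 high, a bystander; origin under its centre.
There are look-alikes about, which are no part of the job. Leave any turquoise look-alike of the hatch alone. Of the things that look like the module, the larger one is meant.

How it is judged:
By the outcome, as a careful person would: the job done as asked, in the order asked, and still so for the second after the job is handed in, with the robot touching nothing.
It also fails if it takes over 72 s, if anything falls off the work surface, if the arm or the gripper's body presses on something with over 40 N, if the wrist force passes 120 N, or if a joint passes its speed limit or range.

## Working session

There is one attempt and no reset: what is moved stays moved. The work goes in short steps, Python scripts to look and compute and a tool call to move; the robot and the scene stay as the last step left them, time stands still between calls to the robot, and variables do not carry over. Pictures are saved under pics/ and viewed, about 8 in all and at most 12, crops included, and the job is handed in when it is done.

Besides the shell and the picture viewer there is one more tool, called after "Call:" as name(argument=value, ...) on one line, values as JSON. send_rows: Moves the arm, as the interface text tells. Its arguments: {"type":"object","properties":{"commands":{"type":"array","items":{"type":"object","properties":{"delta_pos":{"type":"array","items":{"type":"number"}},"yaw":{"type":"number"}}}},"grip":{"type":"number"},"force":{"type":"number"}},"required":["commands"]}

```bash
mkdir -p pics
cat > h.py <<'E'
from station import manip
import numpy as np, cv2
def snap(n,f):
    im=manip.snapshot(n); cv2.imwrite('pics/'+f,im); return im
def ray(n,u,v,z):
    c=manip.get_calibration(n); M=np.array(c['world_to_cam']); R=M[:3,:3]; o=-R.T@M[:3,3]
    d=R.T@np.array([(u-c['cx'])/c['fx'],(v-c['cy'])/c['fy'],1]); return o+d*(z-o[2])/d[2]
def proj(n,p):
    c=manip.get_calibration(n); M=np.array(c['world_to_cam']); q=M[:3,:3]@np.array(p)+M[:3,3]
    return np.array([c['fx']*q[0]/q[2]+c['cx'],c['fy']*q[1]/q[2]+c['cy']])
E
python3 - <<'E'
from h import *
snap('top','t0.png'); snap('scene','s0.png')
s=manip.sense(); print(s)
for n in('top','scene'):
    c=manip.get_calibration(n);print(n,c['fx'],c['cx'],c['cy'],np.round(c['world_to_cam'],3).tolist())
E
```

```text
{'t': 0.1, 'q': array([ 1.08850837e+00,  5.28344982e-01,  1.43379229e+00, -3.16797239e-05,
        1.18141442e+00, -1.78512579e-01]), 'qd': array([-0.00115829, -0.00284471, -0.00339047,  0.00065286, -0.00159226,
       -0.00044245]), 'tau': array([-5.64906168e-04, -4.43307602e+01, -1.78586751e+01, -2.55780269e-04,
        3.89939407e-03,  9.83771145e-06]), 'tcp_pos': array([0.18663122, 0.59579611, 0.23044306]), 'tool_rot': array([ 1.51298327e-01,  9.88487661e-01, -9.31289851e-04, -3.03920647e-04]), 'force': array([ 0.37346759,  0.18497428, -0.28977271]), 'ft_torque': array([-0.01453061,  0.03160715, -0.02509879]), 'finger_gap': 1.0004057161031454}
top 532.5728519965102 312.4595856715888 235.69811808949072 [[0.025, -1.0, -0.007, 0.019], [-0.993, -0.024, -0.113, 0.528], [0.113, 0.01, -0.994, 1.252], [0.0, 0.0, 0.0, 1.0]]
scene 450.2625850215217 327.0301948029749 244.01431014156057 [[-0.633, 0.774, -0.003, 0.307], [0.613, 0.498, -0.614, -0.263], [-0.474, -0.39, -0.79, 1.374], [0.0, 0.0, 0.0, 1.0]]
```

View pics/t0.png

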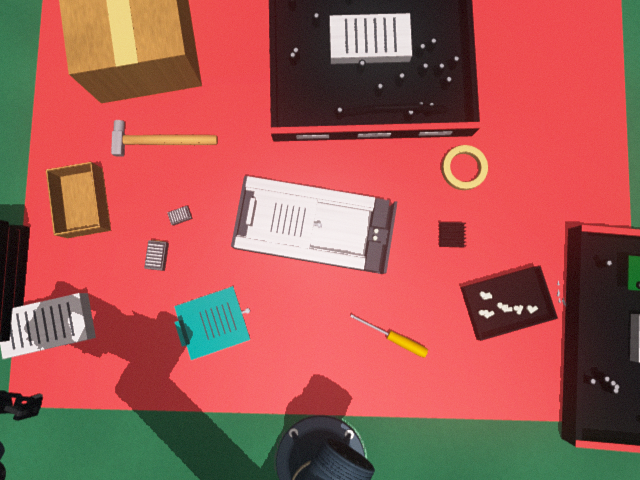

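View pics/s0.png

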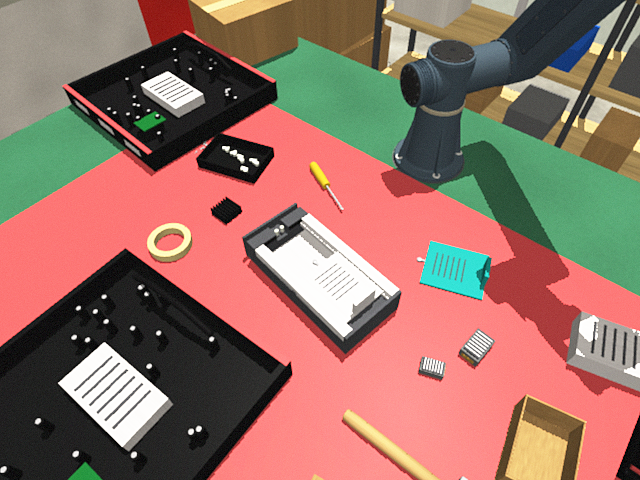

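Top view: the box is at about (315,224), with its closing end on the right (rollers near 376,235). The module candidates are the larger block at (156,255), the smaller at (180,215), and a ~0.2 m grey thing at (45,325), which is far too big. The turquoise hatch is the decoy. I choose (156,255) and check it in a close crop.

Run:
```python
from h import *
im=cv2.imread('pics/t0.png')
a=cv2.resize(im[200:280,130:210],None,fx=5,fy=5,interpolation=cv2.INTER_CUBIC)   #400x400
b=cv2.resize(im[165:285,225:405],None,fx=4.4,fy=4.4,interpolation=cv2.INTER_CUBIC) #792x528
cv2.imwrite('pics/a.png',a);cv2.imwrite('pics/b.png',b)
```

```text
(no output)
```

View pics/a.png

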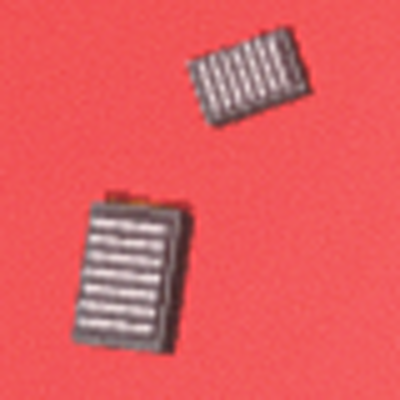

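View pics/b.png

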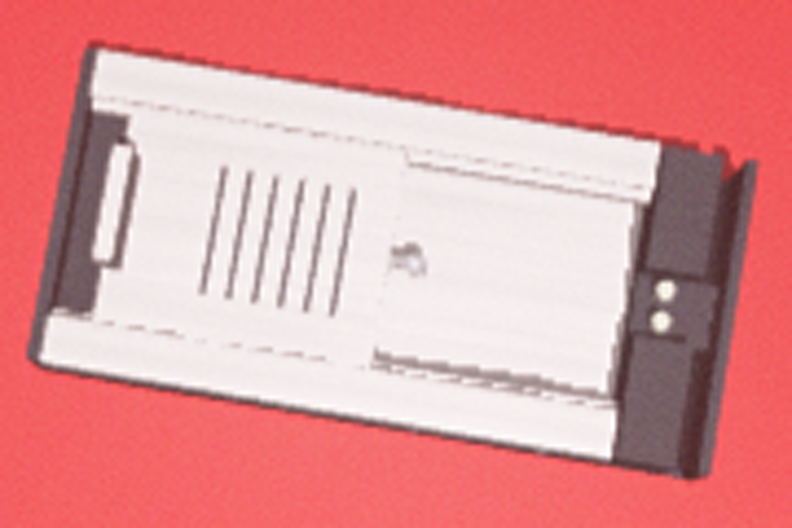

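```bash
cat > m.py <<'E'
from h import *
from scipy.optimize import least_squares
def T(p,pts):
    c,s=np.cos(p[2]),np.sin(p[2]); pts=np.array(pts,float)/1000
    return np.c_[p[0]+c*pts[:,0]-s*pts[:,1],p[1]+s*pts[:,0]+c*pts[:,1],pts[:,2]]
def fit(obs,p0):
    f=lambda p:np.concatenate([proj(n,T(p,[q])[0])-uv for n,q,uv in obs])
    r=least_squares(f,p0,loss='soft_l1'); return r.x,f(r.x).reshape(-1,2)
E
python3 - <<'E'
from m import *
B=lambda u,v:np.array([225+u/4.4-.4,165+v/4.4-.4]); A=lambda u,v:np.array([130+u/5-.4,200+v/5-.4])
ob=[('top',(85,158,74),B(93,45)),('top',(-85,158,74),B(33,362)),('top',(85,-208,74),B(757,160)),('top',(-85,-208,74),B(705,478))]
p,r=fit(ob,[.55,0,0]); print('box',p,r.round(1).tolist())
# hatch tab top z 108: rear edge corners; rear ledge end / stop faces
ci,si=np.cos(p[2]),np.sin(p[2])
def tobox(w): d=w[:2]-p[:2]; return 1000*np.array([ci*d[0]+si*d[1],-si*d[0]+ci*d[1]])
for nm,uv,z in [('tabtop rear+x',(112,142),108),('tabtop rear-x',(93,262),108),('tab front+x',(133,145),108),('tab front -x',(114,266),108),('roller1',(667,290),74),('roller2',(661,321),74),('stop+x',(660,143),74),('stop-x',(612,459),74),('bay far edge',(635,205),62)]:
    print(nm,tobox(ray('top',*B(*uv),z/1000)).round(1))
om=[('top',(-22.5*0+x,y,26),A(u,v)) for x,y,u,v in [(35,22.5,92,203),(35,-22.5,180,208),(-35,22.5,72,345),(-35,-22.5,160,352)]]
m,r=fit(om,[.45,.38,0]); print('mod',m,r.round(1).tolist())
im=cv2.imread('pics/s0.png')
def dr(p,pts,col):
    uv=np.array([proj('scene',q) for q in T(p,pts)]); cv2.polylines(im,[uv.round().astype(int)],True,col,1)
dr(p,[(85,158,74),(-85,158,74),(-85,-208,74),(85,-208,74)],(0,255,0))
dr(p,[(85,158,0),(-85,158,0),(-85,-208,0),(85,-208,0)],(0,255,255))
dr(m,[(35,22.5,26),(-35,22.5,26),(-35,-22.5,26),(35,-22.5,26)],(0,255,0))
cv2.imwrite('pics/so.png',cv2.resize(im[180:400,230:510],None,fx=2.7,fy=2.7,interpolation=cv2.INTER_CUBIC))
E
```

```text
box [ 0.55474657  0.05205143 -0.14803756] [[-1.5, 0.4], [-1.4, -0.9], [1.2, 0.4], [1.7, -0.2]]
tabtop rear+x [ 30.9 129.7]
tabtop rear-x [-32.5 127.7]
tab front+x [ 31.2 118.7]
tab front -x [-32.7 116.7]
roller1 [   8.5 -169. ]
roller2 [  -8.3 -168.5]
stop+x [  85.8 -152.8]
stop-x [ -84.6 -154.7]
bay far edge [  52.6 -145.9]
mod [ 0.47230268  0.41082611 -0.0693102 ] [[-0.6, -0.5], [0.3, 0.2], [-0.3, -0.1], [0.6, 0.3]]
```

View pics/so.png

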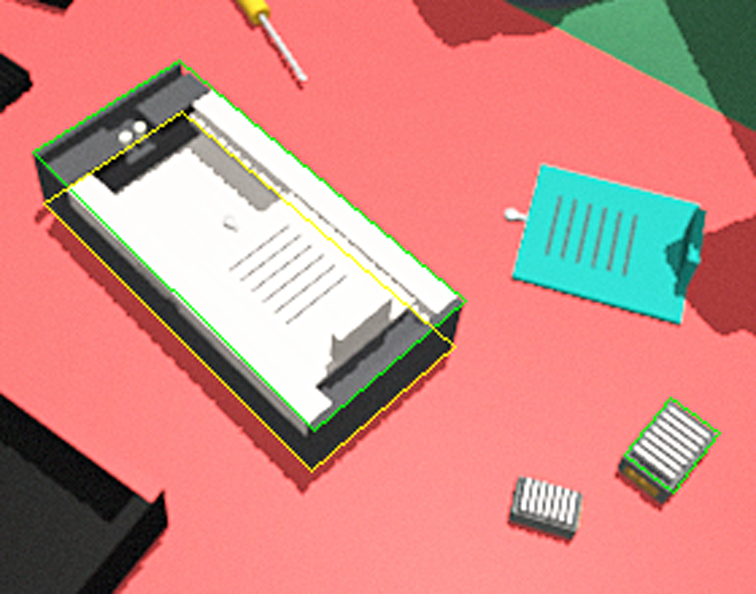

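The model overlay agrees in both cameras. The module is at about (0.472, 0.411) with yaw -0.07, and the box is at (0.555, 0.052) with yaw -0.148. I'll move above the module.

Call:
send_rows(commands=[{"delta_pos": [4.8,-3.1,0],"yaw": 0.04},{"delta_pos": [4.8,-3.1,0],"yaw": 0.04},{"delta_pos": [4.8,-3.1,0],"yaw": 0.04},{"delta_pos": [4.8,-3.1,0],"yaw": 0.04},{"delta_pos": [4.8,-3.1,0],"yaw": 0.04},{"delta_pos": [4.5,-3.0,0],"yaw": 0.034},{"delta_pos": [0,0,0],"yaw": 0}], grip=-0.4, force=40)

```text
t: 0.98
tcp_pos: [0.4775, 0.4039, 0.2269]
tool_rot: [0.029, 1.0, -0.002, -0.002]
force: [-1.1, -0.6, -0.8]
finger_gap: 0.699
```

Call:
send_rows(commands=[{"delta_pos": [-0.25,0.35,-4],"yaw": -0.01},{"delta_pos": [-0.25,0.35,-4],"yaw": 0},{"delta_pos": [0,0,-4],"yaw": 0},{"delta_pos": [0,0,-2.5],"yaw": 0},{"delta_pos": [0,0,0],"yaw": 0}])

```text
t: 1.6
tcp_pos: [0.4677, 0.4126, 0.0775]
tool_rot: [0.034, 0.999, -0.002, -0.003]
force: [-0.2, -0.2, 0.3]
finger_gap: 0.698
```

Run:
```python
from h import *
a=snap('scene','s1.png'); b=snap('top','t1.png'); s=manip.sense(); print(s['tcp_pos'],s['force'])
for n in('scene','top'): print(n,proj(n,s['tcp_pos']),proj(n,[*s['tcp_pos'][:2],.0]))
A=cv2.resize(a[270:410,390:530],(400,400),interpolation=cv2.INTER_CUBIC);B=cv2.resize(b[190:310,100:220],(400,400),interpolation=cv2.INTER_CUBIC)
cv2.imwrite('pics/c1.png',np.hstack([A,B]))
```

```text
[0.46958969 0.4134995  0.07997078] [0.37965081 0.72834668 0.72856134]
scene [487.28058164 332.28107864] [477.17697908 348.95991324]
top [146.55343811 254.28183633] [156.84053135 256.8380128 ]
```

View pics/c1.png

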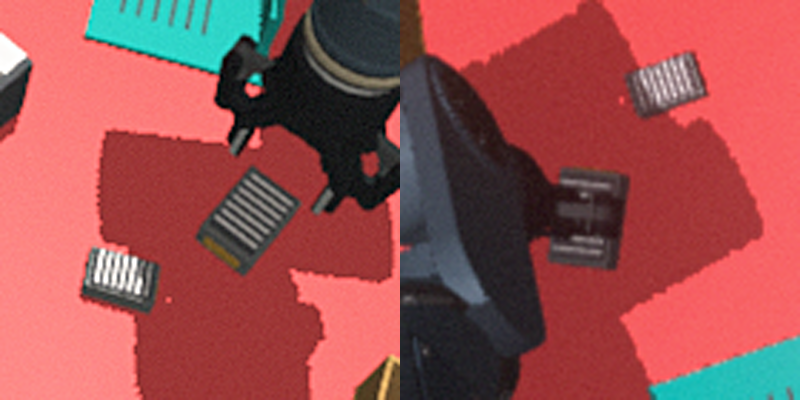

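The fingers straddle the larger module, and the brass contacts are visible. Descending.

Call:
send_rows(commands=[{"delta_pos": [0.2,-0.2,-2.5],"yaw": 0},{"delta_pos": [0,0,-2.5],"yaw": 0},{"delta_pos": [0,0,-1.5],"yaw": 0},{"delta_pos": [0,0,-0.5],"yaw": 0},{"delta_pos": [0,0,0],"yaw": 0}])

```text
t: 2.33
tcp_pos: [0.4761, 0.416, 0.0164]
tool_rot: [0.034, 0.999, 0.004, 0.005]
force: [0.4, 0.1, 0.1]
finger_gap: 0.7
```

Call:
send_rows(commands=[{"delta_pos": [-0.3,-0.3,-0.5],"yaw": 0},{"delta_pos": [0,0,-0.4],"yaw": 0},{"delta_pos": [0,0,0],"yaw": 0}])

```text
t: 2.7
tcp_pos: [0.4738, 0.4133, 0.0087]
tool_rot: [0.034, 0.999, 0.005, 0.007]
force: [-0.1, 0.9, -0.0]
finger_gap: 0.702
```

Call:
send_rows(commands=[{"delta_pos": [0,-0.2,-0.5],"yaw": 0},{"delta_pos": [0,0,-0.2],"yaw": 0},{"delta_pos": [0,0,0],"yaw": 0}])

```text
t: 3.08
tcp_pos: [0.474, 0.4112, 0.0013]
tool_rot: [0.034, 0.999, 0.005, 0.007]
force: [0.4, -0.1, -0.8]
finger_gap: 0.701
```

Call:
send_rows(commands=[{"delta_pos": [0,0,0],"yaw": 0},{"delta_pos": [0,0,0],"yaw": 0},{"delta_pos": [0,0,0],"yaw": 0},{"delta_pos": [0,0,0],"yaw": 0},{"delta_pos": [0,0,0],"yaw": 0},{"delta_pos": [0,0,0],"yaw": 0}], grip=1, force=40)

```text
t: 3.82
tcp_pos: [0.4741, 0.4114, 0.0015]
tool_rot: [0.034, 0.999, 0.005, 0.007]
force: [0.1, 0.3, -0.1]
finger_gap: 0.52
```

Call:
send_rows(commands=[{"delta_pos": [0,0,3],"yaw": 0},{"delta_pos": [0,0,4],"yaw": 0},{"delta_pos": [0,0,4],"yaw": 0},{"delta_pos": [0,0,4],"yaw": 0},{"delta_pos": [0,0,2],"yaw": 0},{"delta_pos": [0,0,0],"yaw": 0}])

```text
t: 4.58
tcp_pos: [0.4705, 0.4091, 0.1729]
tool_rot: [0.034, 0.999, 0.002, 0.003]
force: [0.3, 0.9, -2.7]
finger_gap: 0.518
```

Call:
send_rows(commands=[{"delta_pos": [0.3,-2.5,0],"yaw": -0.01},{"delta_pos": [0.7,-4.5,0],"yaw": -0.01},{"delta_pos": [0.7,-5,0],"yaw": -0.01},{"delta_pos": [0.7,-5,0],"yaw": -0.01},{"delta_pos": [0.7,-5,0],"yaw": -0.01},{"delta_pos": [0.7,-5,0],"yaw": -0.01},{"delta_pos": [0.7,-5,0],"yaw": -0.01},{"delta_pos": [0.7,-4.5,0],"yaw": -0.01},{"delta_pos": [0.5,-3,0],"yaw": 0},{"delta_pos": [0,0,0],"yaw": 0}])

```text
t: 5.82
tcp_pos: [0.519, 0.0014, 0.1582]
tool_rot: [0.074, 0.997, 0.001, -0.008]
force: [0.2, 0.7, -2.2]
finger_gap: 0.519
```

Call:
send_rows(commands=[{"delta_pos": [1.2,-2.0,0],"yaw": 0},{"delta_pos": [1.1,-1.9,0],"yaw": 0},{"delta_pos": [0,0,-2],"yaw": 0},{"delta_pos": [0,0,-2],"yaw": 0},{"delta_pos": [0,0,0],"yaw": 0},{"delta_pos": [0,0,0],"yaw": 0}])

```text
t: 6.58
tcp_pos: [0.5456, -0.0398, 0.1157]
tool_rot: [0.072, 0.997, 0.001, -0.008]
force: [-0.4, -0.0, -2.7]
finger_gap: 0.516
```

Run:
```python
from h import *
a=snap('scene','s2.png'); b=snap('top','t2.png'); s=manip.sense(); print(s['tcp_pos'],s['tool_rot'],s['force'])
A=cv2.resize(a[150:350,230:430],(400,400),interpolation=cv2.INTER_CUBIC);B=cv2.resize(b[165:285,290:410],(400,400),interpolation=cv2.INTER_CUBIC)
cv2.imwrite('pics/c2.png',np.hstack([A,B]))
```

```text
[ 0.54549409 -0.03971897  0.11597154] [ 7.23575396e-02  9.97350020e-01  9.26233234e-04 -7.51441256e-03] [-0.65234854 -0.04583817 -2.68062242]
```

View pics/c2.png

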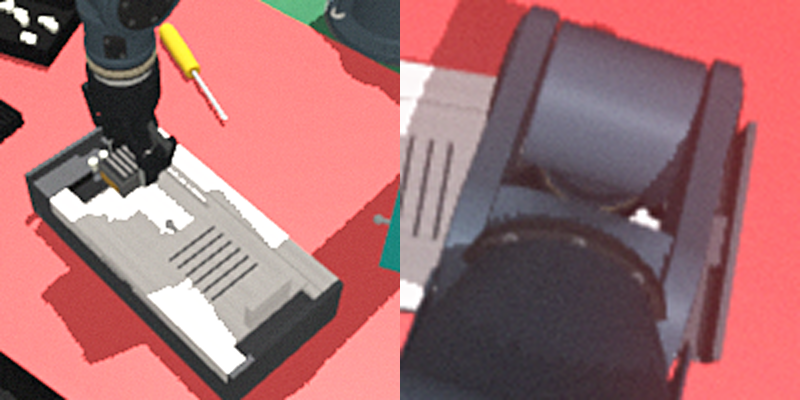

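Call:
send_rows(commands=[{"delta_pos": [-0.2,0,-2],"yaw": 0},{"delta_pos": [0,0,-2],"yaw": 0},{"delta_pos": [0,0,-2],"yaw": 0},{"delta_pos": [0,0,-1],"yaw": 0},{"delta_pos": [0,0,0],"yaw": 0},{"delta_pos": [0,0,0],"yaw": 0}])

```text
t: 7.42
tcp_pos: [0.5478, -0.0403, 0.0494]
tool_rot: [0.071, 0.997, -0.0, -0.002]
force: [0.1, 0.4, -1.2]
finger_gap: 0.518
```

Call:
send_rows(commands=[{"delta_pos": [-0.4,0.1,-0.8],"yaw": 0},{"delta_pos": [0,0,-0.6],"yaw": 0},{"delta_pos": [0,0,-0.3],"yaw": 0},{"delta_pos": [0,0,0],"yaw": 0}])

```text
t: 7.92
tcp_pos: [0.5443, -0.0393, 0.0325]
tool_rot: [0.071, 0.997, -0.0, -0.001]
force: [-0.2, -0.3, -1.8]
finger_gap: 0.517
```

Call:
send_rows(commands=[{"delta_pos": [0,0,-0.3],"yaw": 0},{"delta_pos": [0,0,-0.1],"yaw": 0},{"delta_pos": [0,0,-0.1],"yaw": 0},{"delta_pos": [0,0,0],"yaw": 0}])

```text
t: 8.43
tcp_pos: [0.5446, -0.0394, 0.0272]
tool_rot: [0.071, 0.997, -0.001, -0.0]
force: [-0.6, -0.2, -2.3]
finger_gap: 0.515
```

Call:
send_rows(commands=[{"delta_pos": [0,0,-0.1],"yaw": 0},{"delta_pos": [0,0,0],"yaw": 0}])

```text
t: 8.68
tcp_pos: [0.5447, -0.0395, 0.0263]
tool_rot: [0.071, 0.997, -0.001, -0.0]
force: [0.2, 0.1, -2.5]
finger_gap: 0.517
```

Call:
send_rows(commands=[{"delta_pos": [0,0,-0.1],"yaw": 0},{"delta_pos": [0,0,0],"yaw": 0}])

```text
t: 8.93
tcp_pos: [0.5448, -0.0395, 0.026]
tool_rot: [0.071, 0.997, -0.001, -0.0]
force: [0.6, 0.3, -1.6]
finger_gap: 0.522
```

Call:
send_rows(commands=[{"delta_pos": [0,0,-0.05],"yaw": 0},{"delta_pos": [0,0,0],"yaw": 0}])

```text
t: 9.18
tcp_pos: [0.5448, -0.0395, 0.0259]
tool_rot: [0.071, 0.997, -0.001, 0.0]
force: [0.4, -0.6, 0.7]
finger_gap: 0.515
```

The floor is carrying the module: the force rose from -2.4 to +0.7 N. Releasing with a small opening.

Call:
send_rows(commands=[{"delta_pos": [0,0,0],"yaw": 0},{"delta_pos": [0,0,0],"yaw": 0},{"delta_pos": [0,0,0],"yaw": 0}], grip=-0.25)

```text
t: 9.55
tcp_pos: [0.5454, -0.0397, 0.0257]
tool_rot: [0.071, 0.997, -0.001, 0.001]
force: [-0.9, 0.3, -0.7]
finger_gap: 0.622
```

Call:
send_rows(commands=[{"delta_pos": [0,0,1],"yaw": 0},{"delta_pos": [0,0,2],"yaw": 0},{"delta_pos": [0,0,3],"yaw": 0},{"delta_pos": [0,0,5],"yaw": 0},{"delta_pos": [0,0,4],"yaw": 0},{"delta_pos": [0,0,0],"yaw": 0}])

```text
t: 10.3
tcp_pos: [0.5451, -0.0396, 0.1827]
tool_rot: [0.071, 0.997, -0.001, 0.001]
force: [-0.3, 0.3, -0.5]
finger_gap: 0.63
```

Call:
send_rows(commands=[{"delta_pos": [0.3,2.5,0],"yaw": -0.1},{"delta_pos": [0.4,3,0],"yaw": -0.17},{"delta_pos": [0.4,3,0],"yaw": -0.17},{"delta_pos": [0.4,3,0],"yaw": -0.17},{"delta_pos": [0.4,3,0],"yaw": -0.17},{"delta_pos": [0.4,3,0],"yaw": -0.17},{"delta_pos": [0.4,3,0],"yaw": -0.17},{"delta_pos": [0.4,3,0],"yaw": -0.17},{"delta_pos": [0.2,1,0],"yaw": -0.17},{"delta_pos": [0,0,0],"yaw": -0.1}], grip=1)

```text
t: 11.55
tcp_pos: [0.5705, 0.2126, 0.174]
tool_rot: [0.77, 0.638, -0.005, -0.007]
force: [-1.3, 0.9, 0.2]
finger_gap: 0.0
```

Run:
```python
from h import *
a=snap('scene','s3.png'); b=snap('top','t3.png'); s=manip.sense(); print(s['tcp_pos'],s['tool_rot'],s['q'])
A=cv2.resize(a[190:350,230:410],(450,400),interpolation=cv2.INTER_CUBIC);B=cv2.resize(b[175:275,310:400],(350,400),interpolation=cv2.INTER_CUBIC)
cv2.imwrite('pics/c3.png',np.hstack([A,B]))
```

```text
[0.57032582 0.21190596 0.17399318] [ 0.76882272  0.63939687 -0.00528573 -0.00743806] [0.16852175 0.57888259 1.51939227 0.0086781  1.05993995 0.34751579]
```

View pics/c3.png

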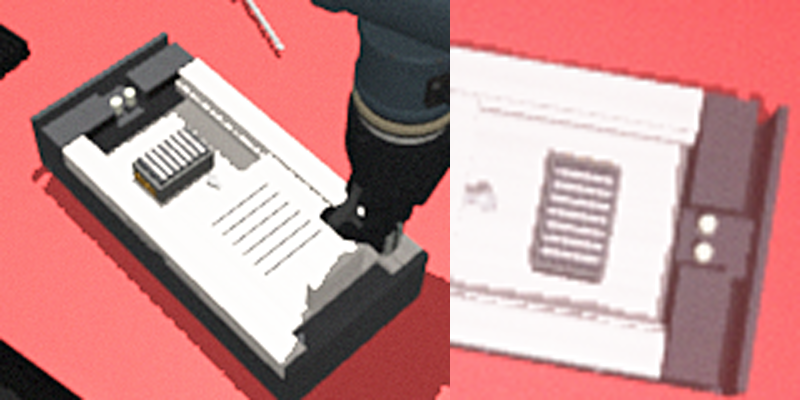

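The module sits flat and upright in the middle of the bay, with fins up and clear of the ledges. I'll descend behind the tab.

Call:
send_rows(commands=[{"delta_pos": [0.7,-0.3,-2],"yaw": 0.03},{"delta_pos": [0,0,-2.5],"yaw": 0},{"delta_pos": [0,0,-2],"yaw": 0},{"delta_pos": [0,0,-1.5],"yaw": 0},{"delta_pos": [0,0,0],"yaw": 0},{"delta_pos": [0,0,0],"yaw": 0}])

```text
t: 12.4
tcp_pos: [0.5769, 0.2058, 0.0855]
tool_rot: [0.756, 0.654, -0.008, -0.008]
force: [0.7, 0.8, 0.5]
finger_gap: 0.004
```

Call:
send_rows(commands=[{"delta_pos": [-0.06,-0.4,0],"yaw": 0},{"delta_pos": [-0.06,-0.4,0],"yaw": 0},{"delta_pos": [-0.06,-0.4,0],"yaw": 0},{"delta_pos": [-0.06,-0.4,0],"yaw": 0},{"delta_pos": [-0.06,-0.4,0],"yaw": 0},{"delta_pos": [-0.06,-0.4,0],"yaw": 0}])

```text
t: 13.15
tcp_pos: [0.5747, 0.1814, 0.088]
tool_rot: [0.756, 0.654, -0.005, -0.008]
force: [0.3, 2.1, -0.6]
finger_gap: -0.001
```

Call:
send_rows(commands=[{"delta_pos": [-0.06,-0.5,-0.03],"yaw": 0},{"delta_pos": [-0.08,-0.6,0],"yaw": 0},{"delta_pos": [-0.09,-0.6,0],"yaw": 0},{"delta_pos": [-0.09,-0.6,0],"yaw": 0},{"delta_pos": [-0.09,-0.6,0],"yaw": 0},{"delta_pos": [-0.09,-0.6,0],"yaw": 0},{"delta_pos": [-0.09,-0.6,0],"yaw": 0},{"delta_pos": [-0.09,-0.6,0],"yaw": 0}])

```text
t: 14.15
tcp_pos: [0.5678, 0.1318, 0.088]
tool_rot: [0.756, 0.654, -0.004, -0.008]
force: [0.4, 2.9, 0.4]
finger_gap: -0.001
```

Call:
send_rows(commands=[{"delta_pos": [-0.09,-0.6,-0.02],"yaw": 0},{"delta_pos": [-0.09,-0.6,0],"yaw": 0},{"delta_pos": [-0.09,-0.6,0],"yaw": 0},{"delta_pos": [-0.09,-0.6,0],"yaw": 0},{"delta_pos": [-0.09,-0.6,0],"yaw": 0},{"delta_pos": [-0.07,-0.5,0],"yaw": 0},{"delta_pos": [-0.06,-0.4,0],"yaw": 0}])

```text
t: 15.02
tcp_pos: [0.5616, 0.09, 0.088]
tool_rot: [0.756, 0.654, -0.004, -0.008]
force: [0.9, 2.9, 0.3]
finger_gap: -0.001
```

Call:
send_rows(commands=[{"delta_pos": [-0.04,-0.3,-0.02],"yaw": 0},{"delta_pos": [-0.03,-0.2,0],"yaw": 0},{"delta_pos": [-0.03,-0.2,0],"yaw": 0},{"delta_pos": [-0.03,-0.2,0],"yaw": 0}])

```text
t: 15.52
tcp_pos: [0.5604, 0.0806, 0.0879]
tool_rot: [0.756, 0.654, -0.004, -0.008]
force: [0.2, 3.6, 1.2]
finger_gap: -0.0
```

Call:
send_rows(commands=[{"delta_pos": [-0.03,-0.2,0],"yaw": 0},{"delta_pos": [-0.03,-0.2,0],"yaw": 0}])

```text
t: 15.78
tcp_pos: [0.5597, 0.0765, 0.0879]
tool_rot: [0.756, 0.654, -0.004, -0.008]
force: [0.2, 3.3, 1.6]
finger_gap: -0.0
```

Call:
send_rows(commands=[{"delta_pos": [-0.03,-0.2,0],"yaw": 0},{"delta_pos": [-0.03,-0.2,0],"yaw": 0}])

```text
t: 16.02
tcp_pos: [0.5591, 0.0722, 0.0879]
tool_rot: [0.756, 0.654, -0.004, -0.008]
force: [0.1, 3.3, 1.1]
finger_gap: 0.004
```

Call:
send_rows(commands=[{"delta_pos": [-0.02,-0.15,0],"yaw": 0},{"delta_pos": [-0.02,-0.15,0],"yaw": 0}])

```text
t: 16.27
tcp_pos: [0.5586, 0.069, 0.0879]
tool_rot: [0.756, 0.654, -0.004, -0.008]
force: [0.8, 4.0, 1.3]
finger_gap: 0.001
```

Call:
send_rows(commands=[{"delta_pos": [-0.02,-0.15,0],"yaw": 0},{"delta_pos": [-0.02,-0.15,0],"yaw": 0}])

```text
t: 16.52
tcp_pos: [0.5581, 0.0658, 0.0879]
tool_rot: [0.756, 0.654, -0.004, -0.008]
force: [0.5, 3.0, 0.8]
finger_gap: -0.001
```

Call:
send_rows(commands=[{"delta_pos": [-0.02,-0.15,0],"yaw": 0}])

```text
t: 16.65
tcp_pos: [0.558, 0.0648, 0.0879]
tool_rot: [0.757, 0.654, -0.003, -0.008]
force: [1.1, 7.6, 1.1]
finger_gap: 0.004
```

Call:
send_rows(commands=[{"delta_pos": [-0.02,-0.15,0],"yaw": 0}])

```text
t: 16.77
tcp_pos: [0.5579, 0.0643, 0.088]
tool_rot: [0.757, 0.653, -0.003, -0.009]
force: [1.1, 7.0, 0.9]
finger_gap: -0.004
```

Call:
send_rows(commands=[{"delta_pos": [-0.02,-0.15,0],"yaw": 0},{"delta_pos": [-0.02,-0.15,0],"yaw": 0}])

```text
t: 17.02
tcp_pos: [0.5578, 0.0636, 0.088]
tool_rot: [0.757, 0.653, -0.001, -0.01]
force: [0.6, 7.4, 1.6]
finger_gap: 0.001
```

Call:
send_rows(commands=[{"delta_pos": [-0.02,-0.15,0],"yaw": 0},{"delta_pos": [-0.02,-0.15,0],"yaw": 0}])

```text
t: 17.27
tcp_pos: [0.5577, 0.0628, 0.088]
tool_rot: [0.758, 0.652, 0.001, -0.011]
force: [2.3, 7.3, 0.7]
finger_gap: -0.001
```

Call:
send_rows(commands=[{"delta_pos": [-0.02,-0.15,0],"yaw": 0}])

```text
t: 17.4
tcp_pos: [0.5577, 0.0623, 0.0881]
tool_rot: [0.758, 0.652, 0.002, -0.011]
force: [0.5, 5.8, 0.6]
finger_gap: 0.001
```

Call:
send_rows(commands=[{"delta_pos": [-0.02,-0.15,0],"yaw": 0}])

```text
t: 17.52
tcp_pos: [0.5576, 0.0617, 0.0881]
tool_rot: [0.758, 0.652, 0.002, -0.012]
force: [1.5, 5.6, 0.7]
finger_gap: 0.001
```

Call:
send_rows(commands=[{"delta_pos": [-0.03,-0.22,0],"yaw": 0},{"delta_pos": [-0.03,-0.22,0],"yaw": 0}])

```text
t: 17.77
tcp_pos: [0.557, 0.0585, 0.0881]
tool_rot: [0.758, 0.652, 0.003, -0.012]
force: [1.3, 3.4, 1.2]
finger_gap: -0.001
```

Call:
send_rows(commands=[{"delta_pos": [-0.03,-0.22,0],"yaw": 0}])

```text
t: 17.9
tcp_pos: [0.5567, 0.0566, 0.0881]
tool_rot: [0.758, 0.652, 0.003, -0.013]
force: [1.7, 9.8, 0.7]
finger_gap: 0.001
```

Call:
send_rows(commands=[{"delta_pos": [-0.03,-0.22,0],"yaw": 0}])

```text
t: 18.02
tcp_pos: [0.5567, 0.0565, 0.0882]
tool_rot: [0.759, 0.651, 0.005, -0.014]
force: [2.8, 16.0, 1.9]
finger_gap: -0.001
```

Call:
send_rows(commands=[{"delta_pos": [-0.03,-0.22,0],"yaw": 0}])

```text
t: 18.15
tcp_pos: [0.5567, 0.0566, 0.0883]
tool_rot: [0.76, 0.65, 0.007, -0.015]
force: [1.1, 12.8, 1.0]
finger_gap: -0.0
```

Call:
send_rows(commands=[{"delta_pos": [-0.04,-0.27,0],"yaw": 0}])

```text
t: 18.27
tcp_pos: [0.5567, 0.0566, 0.0885]
tool_rot: [0.761, 0.649, 0.009, -0.017]
force: [2.9, 13.5, 1.8]
finger_gap: -0.001
```

Call:
send_rows(commands=[{"delta_pos": [-0.04,-0.29,0],"yaw": 0}])

```text
t: 18.4
tcp_pos: [0.5568, 0.0567, 0.0887]
tool_rot: [0.761, 0.648, 0.011, -0.018]
force: [2.8, 14.1, 0.4]
finger_gap: 0.003
```

Call:
send_rows(commands=[{"delta_pos": [-0.05,-0.35,0],"yaw": 0}])

```text
t: 18.52
tcp_pos: [0.5568, 0.0567, 0.089]
tool_rot: [0.762, 0.647, 0.014, -0.02]
force: [3.9, 16.8, 2.0]
finger_gap: 0.001
```

Call:
send_rows(commands=[{"delta_pos": [-0.06,-0.4,0],"yaw": 0}])

```text
t: 18.65
tcp_pos: [0.5569, 0.0566, 0.0894]
tool_rot: [0.763, 0.646, 0.017, -0.022]
force: [3.0, 19.2, 1.8]
finger_gap: 0.003
```

Call:
send_rows(commands=[{"delta_pos": [-0.06,-0.41,0],"yaw": 0},{"delta_pos": [-0.06,-0.41,0],"yaw": 0}])

```text
t: 18.9
tcp_pos: [0.5569, 0.0567, 0.0903]
tool_rot: [0.765, 0.643, 0.022, -0.026]
force: [3.9, 17.6, 1.0]
finger_gap: 0.001
```

Call:
send_rows(commands=[{"delta_pos": [-0.06,-0.41,0],"yaw": 0},{"delta_pos": [-0.06,-0.41,0],"yaw": 0}])

```text
t: 19.15
tcp_pos: [0.557, 0.0568, 0.091]
tool_rot: [0.766, 0.641, 0.028, -0.031]
force: [3.5, 19.3, -2.6]
finger_gap: -0.001
```

Call:
send_rows(commands=[{"delta_pos": [-0.06,-0.41,0],"yaw": 0},{"delta_pos": [-0.06,-0.41,0],"yaw": 0}])

```text
t: 19.4
tcp_pos: [0.5571, 0.057, 0.0911]
tool_rot: [0.768, 0.639, 0.034, -0.035]
force: [3.9, 18.2, -1.7]
finger_gap: 0.003
```

Call:
send_rows(commands=[{"delta_pos": [-0.06,-0.41,0],"yaw": 0},{"delta_pos": [-0.06,-0.41,0],"yaw": 0}])

```text
t: 19.65
tcp_pos: [0.5572, 0.0572, 0.0913]
tool_rot: [0.77, 0.636, 0.04, -0.04]
force: [4.3, 19.5, -1.4]
finger_gap: -0.001
```

Call:
send_rows(commands=[{"delta_pos": [-0.06,-0.43,0],"yaw": 0},{"delta_pos": [-0.06,-0.43,0],"yaw": 0}])

```text
t: 19.9
tcp_pos: [0.5573, 0.0575, 0.0916]
tool_rot: [0.771, 0.634, 0.045, -0.045]
force: [5.3, 19.9, -1.2]
finger_gap: -0.001
```

Call:
send_rows(commands=[{"delta_pos": [-0.06,-0.43,0],"yaw": 0},{"delta_pos": [-0.06,-0.43,0],"yaw": 0}])

```text
t: 20.15
tcp_pos: [0.5574, 0.0577, 0.0918]
tool_rot: [0.773, 0.631, 0.051, -0.05]
force: [6.3, 19.8, -2.5]
finger_gap: 0.001
```

Call:
send_rows(commands=[{"delta_pos": [-0.03,-0.2,0],"yaw": 0},{"delta_pos": [0,0,0],"yaw": 0},{"delta_pos": [0.06,0.4,0],"yaw": 0},{"delta_pos": [0.15,1,0],"yaw": 0},{"delta_pos": [0.4,3,1],"yaw": 0},{"delta_pos": [0.4,3,3],"yaw": 0},{"delta_pos": [0,5,5],"yaw": 0},{"delta_pos": [0,5,5],"yaw": 0},{"delta_pos": [0,5,0],"yaw": 0},{"delta_pos": [0,5,0],"yaw": 0}])

```text
t: 21.4
tcp_pos: [0.5673, 0.3235, 0.2244]
tool_rot: [0.775, 0.628, 0.05, -0.049]
force: [0.3, -0.3, -0.7]
finger_gap: 0.0
```

Run:
```python
from m import *
a=snap('scene','s4.png'); b=snap('top','t4.png'); s=manip.sense(); print(s['t'],s['tcp_pos'],s['force'])
A=cv2.resize(a[190:350,230:410],(450,400),interpolation=cv2.INTER_CUBIC);B=cv2.resize(b[165:285,230:405],(583,400),interpolation=cv2.INTER_CUBIC)
cv2.imwrite('pics/c4.png',cv2.resize(np.hstack([A,B]),(800,310)))
```

```text
21.5 [0.5668971  0.3270278  0.22453698] [-0.35409928 -0.15811221 -0.54807994]
```

View pics/c4.png

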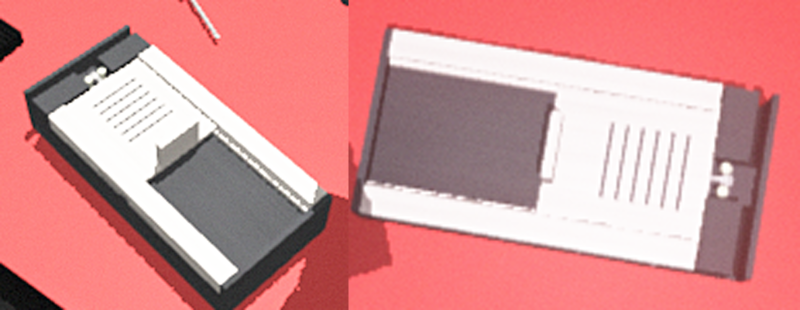

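The hatch is against the stop blocks, its tongue is through the rollers, and the arm is clear.

```bash
python3 -c "
from station import manip
print(manip.sign_off())"
```

```text
the job is handed in; nothing more can be done
None
```

The job is done and was handed in at about 21.5 s of the 72 s allowed.

- **Module:** I set the larger grey module on the bay floor, flat and fins up, and let go of it. The picture taken after release showed it clear of the ledges and stops. The closed hatch hides it, so I could not look at it again.
- **Hatch:** I pushed it by its tab. Drag was about 3 N and the catch about 7 to 8 N, easing just before home. It then came to rest on the stop blocks.
- **Final press:** I held it against the stops for about 1.5 s. The y readings were 17.6 to 19.9 N (about 18 to 21 N in all), and no reading passed 21 N. I only saw the force at the end of each call, so shorter peaks in between were not seen.
- **Last check:** The last picture, with the arm backed off and touching nothing, shows the leading edge at the stop blocks and the tongue through the rollers. I did not work near the heat sink or the tape, but I did not re-measure their positions.

Nothing failed. Two small things were off: the box corners fitted in the top image with residuals of up to 1.7 pixels, though the scene camera overlay agreed. The tool also tilted about 8° during the press.

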